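# Clear and park the tile cutter

## Task

Holding the block brush, sweep all four tile offcuts along the bed of the tile cutter into the yellow scrap tray at its end; move them only with the brush, never with the gripper or arm. Then stand the brush back on its cork mat, bristles down, and let go. Last of all, press the cutter's sprung, red-ended lever down until its catch holds it, and leave the jars, vase and other studio things where they are.

Things in the scene. Friction and masses are not known exactly. Their poses are not given: they have to be found in the camera images.
- cutter: Fixed tile cutter: blue base, aluminium bed. Origin on the table under the bed's centre, z up; place and yaw (to 0.22 rad) vary. Bed top 45 mm above the table, 260 mm long along own y (both ends open, at +-130), 150 mm wide along own x between steel rails (inner faces at x +-75, tops 18 mm above the bed). Behind it the sprung lever lies along y at x = +125; its yoke at y = +140 is 118 mm high.
- tray: Yellow open scrap tray, fixed at one end of the bed: centre 190 mm from the cutter's along the cutter's +y or -y (varies). Outside 190 (cutter x) by 142 (cutter y) mm, walls 5 thick and 30 high, floor 5; origin on the table under its centre. Its near wall is tucked 11 mm under the bed's end, so what goes over that end drops into it.
- mat: Flat cork mat, fixed, 150 mm (own x) by 100 mm (own y) by 8 mm thick, origin on the table under its centre; same yaw as the cutter. It lies 190 mm from the cutter's centre at the other end of the bed from the tray.
- brush: Block brush, 105 to 210 g, standing bristles down on the mat, yaw within 0.3 rad of the mat's. Origin: centre of its underside, z up. Rigid black bristles 116 by 30 mm (0 to 25 mm high), wooden block 120 (own x) by 36 (own y) mm (25 to 45 high), on it an upright wooden grip 75 (x) by 22 (y) mm (45 to 90 high): grip it across y from above, 70 mm above the underside. Alike either way round.
- offcut1: Flat, chunky, irregular offcut of terracotta tile with a blue glazed top, about 38 by 28 mm and 10 mm thick, 15 to 31 g, lying loose on the cutter's bed within 62 mm of its centre along the length and 48 mm across. Origin at the centre of its underside.
- offcut2: Flat, chunky, irregular offcut of terracotta tile with a white glazed top, about 38 by 28 mm and 10 mm thick, 15 to 31 g, lying loose on the cutter's bed within 62 mm of its centre along the length and 48 mm across. Origin at the centre of its underside.
- offcut3: Flat, chunky, irregular offcut of terracotta tile with a blue glazed top, about 38 by 28 mm and 10 mm thick, 15 to 31 g, lying loose on the cutter's bed within 62 mm of its centre along the length and 48 mm across. Origin at the centre of its underside.
- offcut4: Flat, chunky, irregular offcut of terracotta tile with a white glazed top, about 38 by 28 mm and 10 mm thick, 15 to 31 g, lying loose on the cutter's bed within 62 mm of its centre along the length and 48 mm across. Origin at the centre of its underside.
- lever (a joint): Angle of the cutter's sprung lever, rad: 0 = up (as found), 0.5 = fully down at its stop. A spring pushes it up (about 2 N at the red pad); from about 0.29 a sprung catch resists more (up to some 10 N) until about 0.39; pressed on down to 0.48 or more it stays held, at about 0.48, when let go.
- lever_tip (a point): Centre of the top of the red pad (40 by 50 by 18 mm) on the lever's free end: press here from above. The hinge runs along the cutter's x at cutter (125, 140, 100) mm; the pad is 165 mm from it towards cutter -y, its top 11 mm above the lever's centre line. The lever slopes up 0.38 rad when up, down 0.12 when held; this point goes from 171 to 91 mm above the table.
- vase: Blue ceramic vase, 100 mm across, 180 mm tall; leave alone. Origin at its underside, as for all the following.
- jar1: Paint jar with a white cap, 48 mm across, 45 mm tall, standing behind the cutter's lever; leave alone.
- jar2: A second such jar, standing by the cutter's rear corner at the -y end; leave alone.
- jar3: A third such jar, standing behind the cutter's lever; leave alone.
- paintbrush: Paintbrush, 200 mm long, lying on the table; leave alone.
- phone: Black phone, 150 by 72 by 9 mm, lying on the table; leave alone.
- mug: White mug, 76 mm across, 90 mm tall; leave alone.
Things that resemble listed ones, but are neither listed nor needed, are in the scene too. What is shaped like the brush but green is not meant. What is shaped like the offcut4 but pink is not meant.

How it is judged (in metres and radians):
On the way, in this order (a step that is already met when the one before it is completed fails the run):
1. all four offcuts lie in the scrap tray (x of offcut1 in the frame of tray between -0.09 and 0.09 m and y of offcut1 in the frame of tray between -0.066 and 0.066 m and z of offcut1 in the frame of tray between -0.005 and 0.04 m and x of offcut2 in the frame of tray between -0.09 and 0.09 m and y of offcut2 in the frame of tray between -0.066 and 0.066 m and z of offcut2 in the frame of tray between -0.005 and 0.04 m and x of offcut3 in the frame of tray between -0.09 and 0.09 m and y of offcut3 in the frame of tray between -0.066 and 0.066 m and z of offcut3 in the frame of tray between -0.005 and 0.04 m and x of offcut4 in the frame of tray between -0.09 and 0.09 m and y of offcut4 in the frame of tray between -0.066 and 0.066 m and z of offcut4 in the frame of tray between -0.005 and 0.04 m), for 0.2 s.
2. the brush stands on its mat again, let go (x of brush in the frame of mat between -0.045 and 0.045 m and y of brush in the frame of mat between -0.045 and 0.045 m and z of brush in the frame of mat between -0.005 and 0.014 m and angle between brush's own z axis and vertical below 0.12 rad and contact force between the fingers and brush below 0.2 N), for 0.2 s.
3. the lever is down and held by its catch (value of joint lever above 0.45 rad), for 0.2 s.
At the end, for the whole second after the job is handed in: All four offcuts lie inside the tray (origins within its walls, below 40 mm); the brush stands upright (0.12 rad) on the cork mat, its centre within 45 mm of the mat's along both mat axes; the lever is held by its catch (joint above 0.45); offcuts and brush are released and at rest (all of step 1 and all of step 2 and value of joint lever above 0.45 rad and linear speed of each of offcut1, offcut2, offcut3, offcut4, brush below 0.02 m/s); the robot touches nothing.
It fails at once if the gripper or arm touches an offcut (contact force between any of the fingers, the arm and offcut1 above 0.3 N or contact force between any of the fingers, the arm and offcut2 above 0.3 N or contact force between any of the fingers, the arm and offcut3 above 0.3 N or contact force between any of the fingers, the arm and offcut4 above 0.3 N).
It fails at once if a jar, the vase, the mug, the phone or the paintbrush is moved more than 30 mm (distance of any of vase, jar1, jar2, jar3, paintbrush, phone, mug from where it was at the start of the episode above 0.03 m).
It also fails if it takes over 67 s, if anything falls off the work surface, if the arm or the gripper's body presses on something with over 40 N, if the wrist force passes 120 N, or if a joint passes its speed limit or range.

## Robot

A 6-joint arm with a two-finger parallel gripper is mounted at the origin on the work surface. World frame = base frame: x ahead of the robot, y to its left, z up, the work surface at z = 0. Lengths are in m, angles in degrees, forces in N, time in s.
With the tool pointing down it reaches from about 0.35 to 0.875 m from the base axis. Payload 4.2 kg.
Tool frame: the origin (TCP) lies midway between the tips of the shut fingers; the grasp point (between the pads) lies 19 mm behind it; z points along the fingers, y is the line along which they close (so a half turn about z gives the same grasp; the last joint's range is limited). The gripper opens to 87 mm and grips with 3 to 60 N. Pads are 19 mm wide; open, the fingers measure 117 mm over their backs; the gripper's body (75 mm by 190 mm) begins 51 mm behind the grasp point.
Start: joints at [-61.215, 22.042, 0.453, 0, -68.411, -14.817], TCP at [0.151, -0.606, 0.223] pointing down, gripper open.
Joint ranges: [-179.83, 179.83], [-69.29, 118.12], [-61.27, 80.66], [-181.25, 117.63], [-171.15, -9.14], [-177.46, 177.46]. Speed limits (degrees/s): [159.86, 159.86, 180, 180, 180, 180].

## Interface

Orientations are given as a 3x3 rotation matrix whose columns are the frame's x, y, z axes.
In Python, from station import * gives the robot as it stands.
- The arm moves only by the tool move_arm, never from a script. Its argument "targets" is text: rows parted by semicolons, each of 4 numbers parted by spaces: the shift along the world's x, y, z in units of 25 mm (1.0 is 25 mm), then the turn about the world's z in units of 5 degrees (1.0 is 5 degrees). In form: tx ty tz spin; .... A call has 1 to 10 rows; each row shifts and turns the commanded pose from where the row before left it; what a row does not reach is not made up. A row lasts 1/12 s, in which the tool goes at most 41.7 mm and 7.16 degrees, less where a joint would pass 70% of its speed; a pose out of reach is approached as far as the arm can. A call is refused whole if a number of a shift passes 1 or a number of a turn 1, either way. A call with a gripper value outside its range is refused whole. "gripper" is the finger opening in mm, from 0 to 87, set as the call begins (left out, the last holds). The fingers move at their own pace and stop on an object; the grip force is fixed at half the most. Time passes only in rows, so rows that do not move let the fingers close. It gives the time, the measured TCP pose, the force, the opening and the grip force at its end, in the units of the state.
- sense(): the state, without advancing time (a new reading comes with each control period).
- capture(name): name is "side" or "top"; returns a dict with "image" (400x640x3 uint8, blue, green, red), "fx", "fy", "cx", "cy" (pixels), "D" ([k1, k2, p1, p2, k3] as OpenCV has them; the pictures are not rectified), "world_from_camera" (4x4, takes a point from camera to world coordinates). Camera axes: x right, y up, looking along -z (the intrinsics and any distortion apply to the point x, -y, -z); pixel columns grow to the right and rows downward; lengths in m; the calibration is good to about 2 mm. A picture is of the moment at which its call begins. There is no depth.
- finish_job(): hands the job in; it is judged then, once.
The state is a dict: "time_s": time; "joints": joint angles; "joint_velocities": joint speeds; "effort": joint torques, N m; "tcp_pos": TCP position; "ee_rot": TCP orientation; "wrist_force": force on the tool from outside, world axes, zero at the start; "moment": the same for the moment, N m; "gripper_width": opening from 0.0 (shut) to 1.0 (fully open); "gripper_force": force on a finger pad.
Only numpy, scipy, OpenCV 4.12 (cv2) and the standard library are available. Lean on these libraries where they do the work, as an engineer would, in place of code of your own. Each camera call takes 0.05 s, during which the arm holds its last target. There are 200 camera calls.

## Working session

There is one attempt and no reset: what is moved stays moved. The work goes in short steps, Python scripts to look and compute and a tool call to move; the robot and the scene stay as the last step left them, time stands still between calls to the robot, and variables do not carry over. Pictures are saved under pics/ and viewed, at most 10 in all, crops included, and the job is handed in when it is done.

Besides the shell and the picture viewer there is one more tool, called after "Request:" in YAML: its name, and indented under it one key for each argument. move_arm: Moves the arm, as the interface text tells. Its arguments: {"type":"object","properties":{"targets":{"type":"string"},"gripper":{"type":"number"}},"required":["targets"]}

```bash
mkdir -p pics; cat > h.py <<'E'
from station import *
import numpy as np, cv2
def ray(c,uv):
    K=np.array([[c["fx"],0,c["cx"]],[0,c["fy"],c["cy"]],[0,0,1.]])
    p=cv2.undistortPoints(np.array(uv,float).reshape(-1,1,2),K,np.array(c["D"],float)).reshape(-1,2)
    T=np.array(c["world_from_camera"]); d=np.c_[p[:,0],-p[:,1],-np.ones(len(p))]@T[:3,:3].T
    return T[:3,3],d
def plane(c,uv,z):
    o,d=ray(c,uv); return o+d*((z-o[2])/d[:,2])[:,None]
def tri(c1,u1,c2,u2):
    o1,d1=ray(c1,u1);o2,d2=ray(c2,u2);out=[]
    for a,b in zip(d1,d2):
        a=a/np.linalg.norm(a);b=b/np.linalg.norm(b)
        s=np.linalg.lstsq(np.c_[a,-b],o2-o1,rcond=None)[0]
        p,q=o1+a*s[0],o2+b*s[1]; out.append([*(p+q)/2,np.linalg.norm(p-q)])
    return np.array(out)
E
python3 - <<'E'
from h import *
import pickle
for n in("top","side"):
    c=capture(n); cv2.imwrite(f"pics/{n}0.png",c["image"]); pickle.dump(c,open(n+"0.pkl","wb"))
    print(n,np.round(c["world_from_camera"],3).tolist(),c["fx"],c["D"])
E
```

```text
top [[0.028, 0.982, -0.189, 0.328], [-0.999, 0.031, 0.01, -0.008], [0.015, 0.189, 0.982, 1.186], [0.0, 0.0, 0.0, 1.0]] 386.1884292551094 [0.0100617 0.        0.        0.        0.       ]
side [[-0.812, 0.38, -0.444, -0.215], [-0.584, -0.511, 0.631, 1.057], [0.013, 0.771, 0.637, 1.221], [0.0, 0.0, 0.0, 1.0]] 483.9229490108384 [-0.14690973  0.          0.          0.          0.        ]
```

View pics/top0.png

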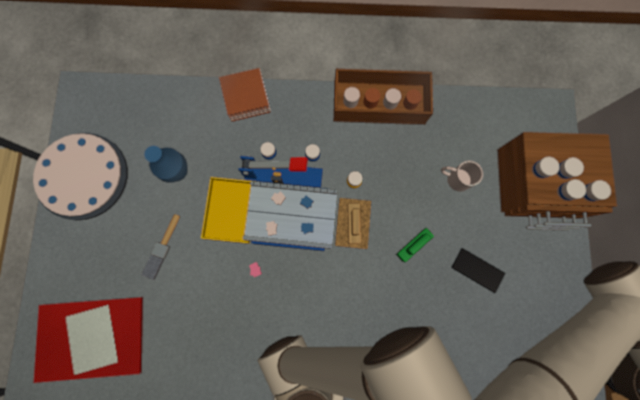

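View pics/side0.png

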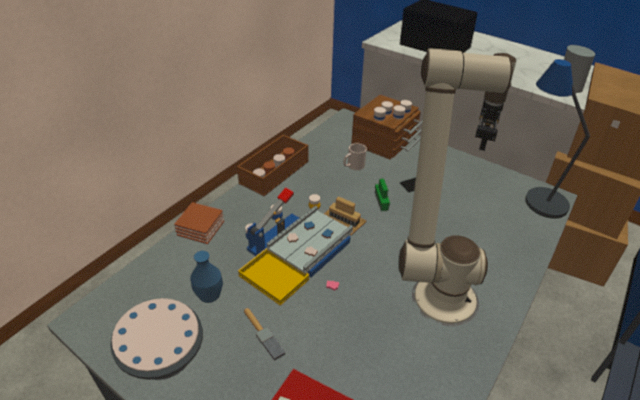

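Top view: tray at about (227,210), bed centre (291,215), brush on mat at (354,222), red pad (298,164). Now crops at scale.

```bash
python3 - <<'E'
import pickle,cv2,numpy as np
t=pickle.load(open("top0.pkl","rb"))["image"][140:270,190:390]; s=pickle.load(open("side0.pkl","rb"))["image"][170:310,225:385]
cv2.imwrite("pics/tc.png",cv2.resize(t,None,fx=4,fy=4,interpolation=cv2.INTER_CUBIC))
cv2.imwrite("pics/sc.png",cv2.resize(s,None,fx=4,fy=4,interpolation=cv2.INTER_CUBIC))
E
```

```text
(no output)
```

View pics/tc.png

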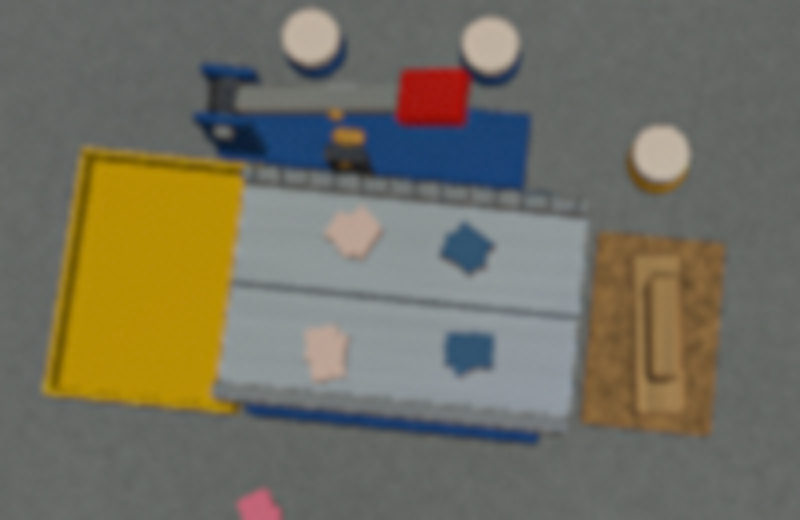

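View pics/sc.png

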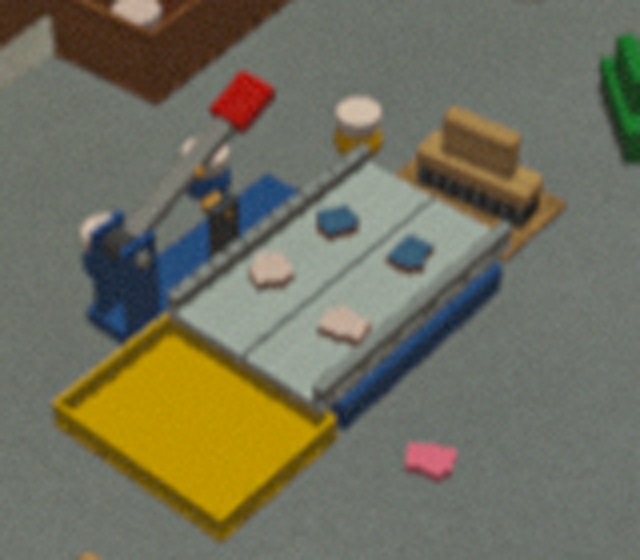

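The crops show clearly: mat corners in top crop (597,232),(725,243),(711,435),(582,425); grip top corners (652,273)…(646,380); pad at (433,97). In the side crop the grip's top is at (449,107)-(521,137), the pad at (243,100).

```bash
python3 - <<'E'
from h import *
import pickle
np.set_printoptions(precision=4,suppress=True)
t=pickle.load(open("top0.pkl","rb"));s=pickle.load(open("side0.pkl","rb"))
T=lambda l:(np.array(l,float)+.5)/4-.5+[190,140]
S=lambda l:(np.array(l,float)+.5)/4-.5+[225,170]
ang=lambda a:np.degrees(np.arctan2(a[1],a[0]))
mat=plane(t,T([(597,232),(725,243),(711,435),(582,425)]),.008);print("mat",mat.mean(0))
for a,b in((0,3),(1,2)):print(ang(mat[a]-mat[b]),np.linalg.norm(mat[a]-mat[b]))
print("mat w",np.linalg.norm(mat[1]-mat[0]))
g=plane(t,T([(652,273),(683,275),(677,382),(646,380)]),.098);print("grip",g.mean(0),ang(g[0]-g[3]),ang(g[1]-g[2]),np.linalg.norm(g[0]-g[3]))
b=plane(t,T([(635,253),(686,255),(684,415),(635,412)]),.053);print("block",b.mean(0),ang(b[0]-b[3]),ang(b[1]-b[2]),np.linalg.norm(b[0]-b[3]))
tr=plane(t,T([(83,147),(43,393)]),.03);print("tray",tr,ang(tr[0]-tr[1]),np.linalg.norm(tr[0]-tr[1]))
rail=plane(t,T([(247,173),(586,203)]),.063);r2=plane(t,T([(216,392),(566,425)]),.063)
for r in(rail,r2):print("rail",r,ang(r[0]-r[1]),np.linalg.norm(r[0]-r[1]))
bc=plane(t,T([(237,283),(578,316)]),.045);print("bedmid",bc,bc.mean(0),ang(bc[0]-bc[1]),np.linalg.norm(bc[0]-bc[1]))
# heights by two views: grip far/near top corners, pad, mat corner, offcuts
tp=T([(683,275),(677,382),(434,97),(353,232),(466,248),(327,353),(470,353),(711,435),(43,393),(597,232)])
sp=S([(449,107),(521,137),(243,100),(271,268),(337,219),(344,323),(410,252),(565,205),(222,535),(0,0)])
# note side view: mat near-robot corner 
print("tri grip..",tri(t,tp[:7],s,sp[:7]));print(tri(t,tp[8:9],s,sp[8:9]))
print("offcuts",plane(t,tp[3:7],.055)); 
st=sense();print(st["tcp_pos"],np.array(st["ee_rot"]),st["wrist_force"])
E
```

```text
mat [ 0.4754 -0.1186  0.008 ]
-3.2441428638623213 0.14945991597063465
-3.8824050629984623 0.14862028501802255
mat w 0.09972222079136601
grip [ 0.4683 -0.1177  0.098 ] -2.435481436479689 -2.654802705292202 0.07651741970880947
block [ 0.4697 -0.119   0.053 ] 0.8541033619589132 -0.21242772972209267 0.11792216198484784
tray [[0.6024 0.3227 0.03  ]
 [0.4141 0.3368 0.03  ]] -4.265961091788409 0.18886530775234325
rail [[ 0.5787  0.1906  0.063 ]
 [ 0.5638 -0.0618  0.063 ]] 86.63170665810011 0.2528063497513645
rail [[ 0.4159  0.2028  0.063 ]
 [ 0.3995 -0.0508  0.063 ]] 86.30438487546499 0.25407149883201374
bedmid [[ 0.4986  0.1959  0.045 ]
 [ 0.4815 -0.0585  0.045 ]] [0.4901 0.0687 0.045 ] 86.1579273145098 0.2550250375340782
tri grip.. [[ 0.5106 -0.13    0.0892  0.0066]
 [ 0.4317 -0.1263  0.0954  0.0039]
 [ 0.6135  0.0487  0.1646  0.0006]
 [ 0.5379  0.1106  0.0544  0.0004]
 [ 0.5285  0.0263  0.0549  0.    ]
 [ 0.448   0.1256  0.0533  0.001 ]
 [ 0.4517  0.0211  0.0536  0.0024]]
[[0.413  0.34   0.0151 0.0048]]
offcuts [[0.538  0.1107 0.055 ]
 [0.5285 0.0263 0.055 ]
 [0.4474 0.1252 0.055 ]
 [0.4505 0.0206 0.055 ]]
[ 0.1507 -0.606   0.2216] [[-0.9705 -0.2413 -0.0006]
 [-0.2413  0.9705  0.0019]
 [ 0.0001  0.002  -1.    ]] [ 0.0074 -0.3091  0.4085]
```

Request:
move_arm:
  targets: "0.64 0.97 0 -0.16;0.64 0.97 0 -0.16;0.64 0.97 0 -0.16;0.64 0.97 0 -0.16;0.64 0.97 0 -0.16;0.64 0.97 0 -0.16;0.64 0.97 0 -0.16;0.64 0.97 0 -0.16;0.64 0.97 0 -0.16;0.64 0.97 0 -0.16"
  gripper: 55

```text
time_s: 0.93
tcp_pos: [0.3112, -0.3625, 0.2222]
ee_rot: [[-0.995, -0.103, -0.0], [-0.103, 0.995, 0.001], [0.0, 0.001, -1.0]]
wrist_force: [0.3, 0.5, 0.3]
gripper_width: 0.632
gripper_force: 0.0
```

Request:
move_arm:
  targets: "0.64 0.97 0 -0.16;0.64 0.97 0 -0.16;0.64 0.97 0 -0.16;0.64 0.97 0 -0.16;0.64 0.97 0 -0.16;0.64 0.97 0 -0.16;0.64 0.97 0 -0.16;0.64 0.97 0 -0.16;0.64 0.97 0 -0.16;0 0 0 0"

```text
time_s: 1.77
tcp_pos: [0.4571, -0.1429, 0.2223]
ee_rot: [[-1.0, 0.018, 0.001], [0.018, 1.0, 0.0], [-0.001, 0.0, -1.0]]
wrist_force: [0.2, 0.1, 0.4]
gripper_width: 0.63
gripper_force: 0.0
```

Request:
move_arm:
  targets: "0.28 0.49 0 -0.1;0.2 0.49 0 -0.1;0 0 -1 0;0 0 -1 0;0 0 -1 0;0 0 -1 0;0 0 -1 0;0 0 0 0;0 0 0 0"

```text
time_s: 2.52
tcp_pos: [0.4659, -0.1216, 0.0968]
ee_rot: [[-0.999, 0.039, -0.004], [0.039, 0.999, -0.001], [0.004, -0.001, -1.0]]
wrist_force: [1.0, -0.7, 0.7]
gripper_width: 0.631
gripper_force: 0.0
```

```bash
python3 - <<'E'
from h import *
s=capture("side")["image"][130:270,270:430]; t=capture("top")["image"][140:270,290:430]
cv2.imwrite("pics/g1.png",np.hstack([cv2.resize(s,(400,350),interpolation=2),cv2.resize(t,(377,350),interpolation=2)]))
E
```

```text
(no output)
```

View pics/g1.png

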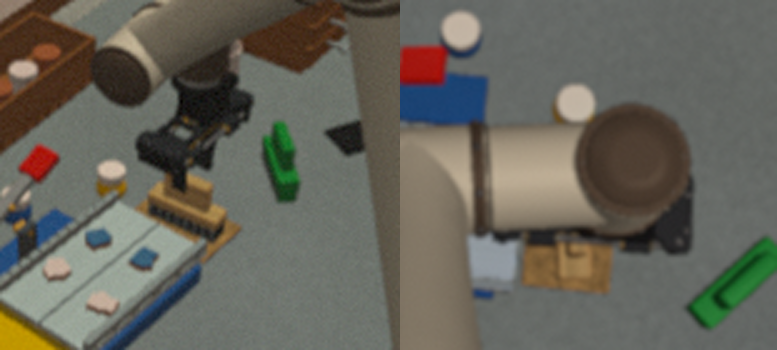

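The fingers straddle the grip along y, near its middle. Descend and close.

Request:
move_arm:
  targets: "0.1 0.1 -0.5 0;0 0 -0.5 0;0 0 -0.4 0;0 0 0 0;0 0 0 0"

```text
time_s: 3.03
tcp_pos: [0.4702, -0.1188, 0.0638]
ee_rot: [[-0.999, 0.039, 0.002], [0.039, 0.999, -0.0], [-0.002, -0.0, -1.0]]
wrist_force: [-0.3, -0.4, 0.1]
gripper_width: 0.631
gripper_force: 0.0
```

Request:
move_arm:
  targets: "0 0 0 0;0 0 0 0;0 0 0 0;0 0 0 0;0 0 0 0;0 0 0 0;0 0 0 0;0 0 0 0"
  gripper: 10

```text
time_s: 3.7
tcp_pos: [0.4695, -0.1187, 0.0627]
ee_rot: [[-0.999, 0.039, 0.0], [0.039, 0.999, -0.0], [-0.0, -0.0, -1.0]]
wrist_force: [-0.2, -0.3, 1.6]
gripper_width: 0.251
gripper_force: 29.4
```

Request:
move_arm:
  targets: "0 0 0.5 0;0 0 1 0;0 0 1 -0.1;0 0 1 -0.1;0.1 0.6 0.5 -0.1;0.1 0.9 0 0;0.2 0.9 0 0;0.1 0.9 0 0;0 0.05 0 0;0 0 0 0"

```text
time_s: 4.53
tcp_pos: [0.4815, -0.0342, 0.1621]
ee_rot: [[-0.998, 0.063, -0.001], [0.063, 0.998, -0.0], [0.001, -0.0, -1.0]]
wrist_force: [0.1, -0.5, -1.9]
gripper_width: 0.254
gripper_force: 29.4
```

```bash
python3 - <<'E'
from h import *
s=capture("side")["image"][130:270,245:405]; s2=sense(); print(s2["tcp_pos"],s2["ee_rot"])
cv2.imwrite("pics/g2.png",cv2.resize(s,(640,560),interpolation=2))
E
```

```text
[ 0.48140826 -0.03482747  0.1620899 ] [[-9.97935904e-01  6.42050051e-02 -1.28411237e-03]
 [ 6.42052553e-02  9.97936702e-01 -1.54492892e-04]
 [ 1.27154364e-03 -2.36620766e-04 -9.99999164e-01]]
```

View pics/g2.png

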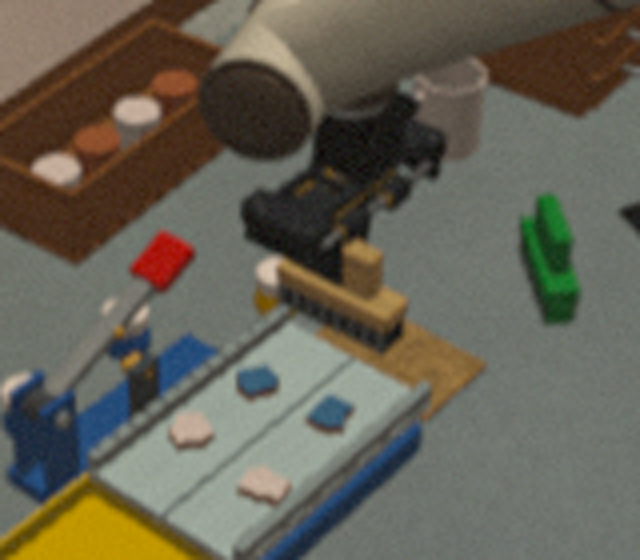

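The brush is held level over the bed's near end (bristles at (280,295)–(400,345)), behind all four offcuts. Lower and sweep.

Request:
move_arm:
  targets: "0 0 -0.6 0;0 0 -0.6 0;0 0 -0.6 0;0 0 -0.4 0;0 0 -0.1 0;0 0 0 0;0 0 0 0"

```text
time_s: 5.17
tcp_pos: [0.4821, -0.0355, 0.1054]
ee_rot: [[-0.998, 0.066, 0.0], [0.066, 0.998, -0.0], [-0.0, -0.0, -1.0]]
wrist_force: [1.0, 0.4, -0.5]
gripper_width: 0.251
gripper_force: 29.4
```

Request:
move_arm:
  targets: "0 0 -0.1 0;0.02 0.3 0 0;0.02 0.3 0 0;0.02 0.3 0 0;0.02 0.3 0 0;0.02 0.3 0 0;0.02 0.3 0 0;0.02 0.3 0 0;0.02 0.3 0 0;0.02 0.3 0 0"

```text
time_s: 6.0
tcp_pos: [0.4864, 0.0333, 0.1025]
ee_rot: [[-0.998, 0.065, -0.0], [0.065, 0.998, -0.0], [0.0, -0.0, -1.0]]
wrist_force: [-1.1, -0.4, -0.6]
gripper_width: 0.254
gripper_force: 29.4
```

Request:
move_arm:
  targets: "0.02 0.3 0 0;0.02 0.3 0 0;0.02 0.3 0 0;0.02 0.3 0 0;0.02 0.3 0 0;0.02 0.3 0 0;0.02 0.3 0 0;0.02 0.3 0 0;0.02 0.3 0 0;0.02 0.3 0 0"

```text
time_s: 6.83
tcp_pos: [0.4915, 0.1082, 0.1025]
ee_rot: [[-0.998, 0.065, 0.0], [0.065, 0.998, 0.0], [-0.0, 0.0, -1.0]]
wrist_force: [0.1, -0.2, -2.0]
gripper_width: 0.253
gripper_force: 29.4
```

```bash
python3 - <<'E'
from h import *
s=capture("side")["image"][170:310,225:385]
cv2.imwrite("pics/g3.png",cv2.resize(s,(640,560),interpolation=2))
E
```

```text
(no output)
```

View pics/g3.png

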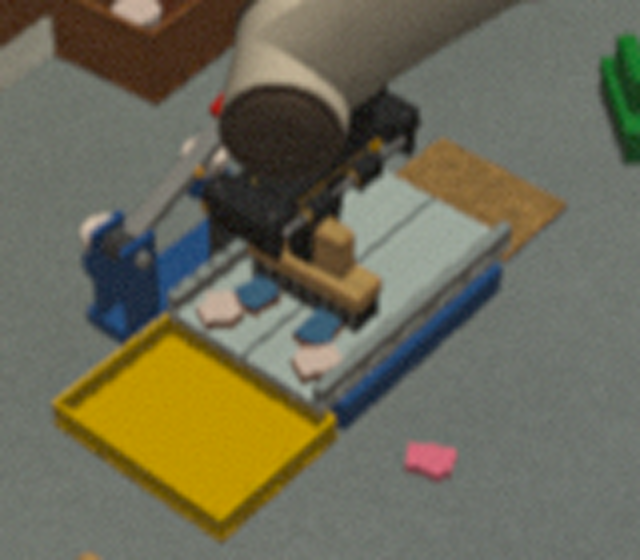

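All four offcuts are ahead of the brush, near the tray end ((220,307),(257,293),(320,330),(317,360)). Continue.

Request:
move_arm:
  targets: "0.02 0.3 0 0;0.02 0.3 0 0;0.02 0.3 0 0;0.02 0.3 0 0;0.02 0.3 0 0;0.02 0.3 0 0;0.02 0.3 0 0;0.02 0.3 0 0;0.02 0.3 0 0;0.02 0.3 0 0"

```text
time_s: 7.72
tcp_pos: [0.4965, 0.1834, 0.1025]
ee_rot: [[-0.998, 0.065, 0.0], [0.065, 0.998, 0.0], [-0.0, 0.0, -1.0]]
wrist_force: [1.1, -0.9, -1.1]
gripper_width: 0.256
gripper_force: 29.4
```

Request:
move_arm:
  targets: "0.02 0.3 0 0;0.02 0.3 0 0;0.02 0.3 0 0;0.02 0.3 0 0;0.02 0.3 0 0;0 0 0 0;0 0 0 0;0 0 0 0;0 0 0.5 0;0 0 0.8 0"

```text
time_s: 8.55
tcp_pos: [0.4973, 0.2185, 0.1332]
ee_rot: [[-0.998, 0.066, -0.005], [0.066, 0.998, -0.003], [0.005, -0.004, -1.0]]
wrist_force: [0.8, 0.1, -1.4]
gripper_width: 0.252
gripper_force: 29.4
```

Request:
move_arm:
  targets: "0 0 1 0;0 -0.5 0.5 0;-0.07 -1 0 0;-0.07 -1 0 0;-0.07 -1 0 0;-0.07 -1 0 0;-0.07 -1 0 0;-0.07 -1 0 0;0 0 0 0"

```text
time_s: 9.3
tcp_pos: [0.4868, 0.0538, 0.1725]
ee_rot: [[-0.998, 0.069, -0.002], [0.069, 0.998, -0.001], [0.002, -0.001, -1.0]]
wrist_force: [0.2, 0.9, -0.6]
gripper_width: 0.252
gripper_force: 29.4
```

```bash
python3 - <<'E'
from h import *
s=capture("side")["image"][170:310,225:385];t=capture("top")["image"][140:270,190:390]
cv2.imwrite("pics/g4.png",np.hstack([cv2.resize(s,(400,350),interpolation=2),cv2.resize(t,(400,260),interpolation=2)[:0].reshape(350,0,3) if 0 else cv2.copyMakeBorder(cv2.resize(t,(400,260),interpolation=2),0,90,0,0,0)]))
E
```

```text
(no output)
```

View pics/g4.png

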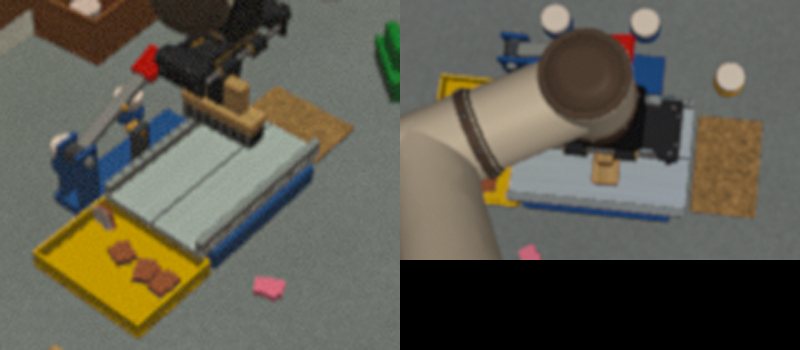

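All four are in the tray: three flat, one leaning at the bed-side wall (105,217 in the left half). Return the brush to the mat.

Request:
move_arm:
  targets: "-0.06 -1 0 0;-0.06 -1 0 0;-0.06 -1 0 0;-0.06 -1 0 0;-0.06 -1 0 0;-0.06 -1 0 0;-0.05 -0.8 0 0;0 0 0 0;0 0 -0.8 0;0 0 -0.8 0"

```text
time_s: 10.23
tcp_pos: [0.4796, -0.112, 0.1332]
ee_rot: [[-0.998, 0.065, 0.004], [0.065, 0.998, 0.0], [-0.004, 0.001, -1.0]]
wrist_force: [0.1, 0.0, -1.6]
gripper_width: 0.254
gripper_force: 29.4
```

Request:
move_arm:
  targets: "0 0 -0.8 0;0 0 -0.8 0;0 0 -0.6 0;0 0 -0.3 0;0 0 0 0;0 0 0 0;0 0 0 0"

```text
time_s: 10.82
tcp_pos: [0.4792, -0.1121, 0.0711]
ee_rot: [[-0.998, 0.064, 0.002], [0.064, 0.998, -0.0], [-0.002, 0.0, -1.0]]
wrist_force: [-0.9, -0.4, -0.9]
gripper_width: 0.253
gripper_force: 29.4
```

```bash
python3 - <<'E'
from h import *
import pickle
t=capture("top");s=capture("side");pickle.dump((t,s),open("late.pkl","wb"))
R=np.array([[.998,.066],[-.066,.998]]);c=np.array([.489,.070])
for z in(.01,.025,.04):
    p=plane(s,[(105/2.5+225,217/2.5+170)],z)[0,:2];print(z,R@(p-c)*1000-[0,190])
p=sense();print(p["tcp_pos"],p["wrist_force"])
E
```

```text
0.01 [ 95.26216805 -60.2477203 ]
0.025 [ 86.18248614 -49.07401583]
0.04 [ 77.10280423 -37.90031135]
[ 0.47908087 -0.11228784  0.07116311] [ 0.26739386  0.02772403 -0.9109066 ]
```

```bash
python3 - <<'E'
from h import *
import pickle
t,s=pickle.load(open("late.pkl","rb"))
a=t["image"][170:250,195:255];b=s["image"][225:305,232:312]
cv2.imwrite("pics/g5.png",np.hstack([cv2.resize(a,(340,453),interpolation=2),cv2.resize(b,(453,453),interpolation=2)]))
E
```

```text
(no output)
```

View pics/g5.png

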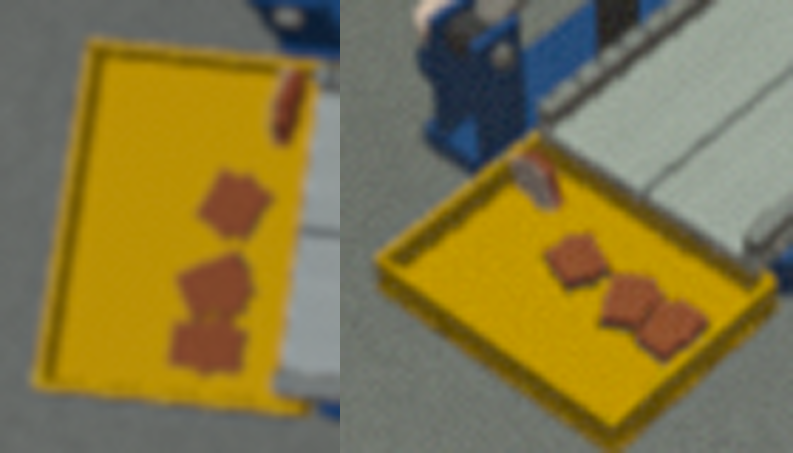

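All four offcuts are inside the walls: three flat, one on edge at (287,105) left half, about 20 mm inside the side wall. Set the brush down and release.

Request:
move_arm:
  targets: "-0.1 -0.25 0 0;0 0 -0.2 0;0 0 -0.1 0;0 0 0 0;0 0 0 0"

```text
time_s: 11.33
tcp_pos: [0.4755, -0.119, 0.0626]
ee_rot: [[-0.998, 0.065, -0.0], [0.065, 0.998, -0.0], [0.0, -0.0, -1.0]]
wrist_force: [-0.6, -0.6, 2.2]
gripper_width: 0.252
gripper_force: 29.6
```

Request:
move_arm:
  targets: "0 0 0 0;0 0 0 0;0 0 0 0;0 0 0 0;0 0 0 0;0 0 0.4 0;0 0 1 0;0 0 1 0;0 0 1 0;0 0 1 0"
  gripper: 50

```text
time_s: 12.17
tcp_pos: [0.4754, -0.1187, 0.1737]
ee_rot: [[-0.998, 0.065, -0.0], [0.065, 0.998, 0.0], [0.0, 0.0, -1.0]]
wrist_force: [1.0, -0.2, -0.7]
gripper_width: 0.572
gripper_force: 0.0
```

Request:
move_arm:
  targets: "0 0 0.8 0;0 0 0.8 0;0 0 0.8 0;0.78 0.96 0 0;0.78 0.96 0 0;0.78 0.96 0 0;0.78 0.96 0 0;0.78 0.96 0 0;0.78 0.96 0 0;0.78 0.96 0 0"
  gripper: 0

```text
time_s: 13.0
tcp_pos: [0.6128, 0.0506, 0.2324]
ee_rot: [[-0.998, 0.065, -0.0], [0.065, 0.998, 0.0], [0.0, -0.0, -1.0]]
wrist_force: [0.5, -1.0, -0.0]
gripper_width: 0.012
gripper_force: 0.0
```

```bash
python3 - <<'E'
from h import *
t=capture("top")["image"];s=capture("side")["image"]
print(sense()["tcp_pos"])
a=t[190:260,310:380];b=s[160:270,260:400]
cv2.imwrite("pics/g6.png",np.hstack([cv2.resize(a,(330,330),interpolation=2),cv2.resize(b,(420,330),interpolation=2)]))
E
```

```text
[0.61422513 0.05240674 0.2311484 ]
```

View pics/g6.png

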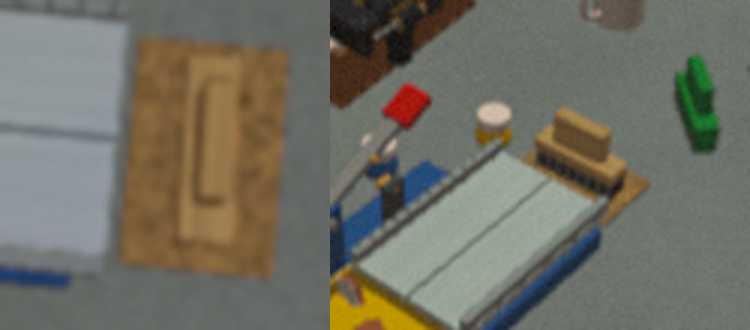

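The brush stands upright and centred on the mat. Now press the lever.

Request:
move_arm:
  targets: "-0.05 -0.15 -0.8 0;0 0 -0.8 0;0 0 -0.6 0;0 0 -0.3 0;0 -0.05 -0.3 0;0 -0.05 -0.3 0;0 -0.05 -0.3 0;0 -0.05 -0.3 0;0 0 0 0"

```text
time_s: 13.85
tcp_pos: [0.6108, 0.0401, 0.1389]
ee_rot: [[-0.998, 0.066, -0.0], [0.066, 0.998, 0.0], [0.0, -0.0, -1.0]]
wrist_force: [1.2, -0.3, 1.9]
gripper_width: 0.004
gripper_force: 1.0
```

Request:
move_arm:
  targets: "0 0 -0.3 0;0 0 -0.3 0;0 0 -0.3 0;0 0 -0.3 0;0 0 -0.3 0;0 0 -0.3 0;0 0 -0.1 0;0 0 0 0;0 0 0 0"

```text
time_s: 14.6
tcp_pos: [0.6112, 0.0404, 0.0927]
ee_rot: [[-0.998, 0.065, 0.0], [0.065, 0.998, -0.0], [-0.0, -0.0, -1.0]]
wrist_force: [0.8, -2.7, 5.3]
gripper_width: 0.006
gripper_force: 2.7
```

Request:
move_arm:
  targets: "0 0 -0.1 0;0 0 -0.1 0;0 0 0 0;0 0 0 0"

```text
time_s: 14.93
tcp_pos: [0.6114, 0.0405, 0.0915]
ee_rot: [[-0.998, 0.063, 0.002], [0.063, 0.998, -0.001], [-0.002, -0.001, -1.0]]
wrist_force: [-6.9, -2.1, 21.7]
gripper_width: 0.005
gripper_force: 10.5
```

Firmly at the stop (22 N). Release upward and check.

Request:
move_arm:
  targets: "0 0 0.2 0;0 0 0.4 0;0 0 0.8 0;0 0 1 0;0 0 1 0;0 0 1 0;-0.5 -0.5 1 0;-0.8 -0.8 0 0;-0.8 -0.8 0 0;0 0 0 0"

```text
time_s: 15.77
tcp_pos: [0.5547, -0.0135, 0.2223]
ee_rot: [[-0.998, 0.067, -0.003], [0.067, 0.998, 0.001], [0.003, 0.001, -1.0]]
wrist_force: [0.0, 1.5, -0.6]
gripper_width: 0.007
gripper_force: 0.0
```

```bash
python3 - <<'E'
from h import *
t=capture("top");s=capture("side");P=[]
for c,(y0,y1,x0,x1) in((t,(140,190,280,320)),(s,(170,240,255,310))):
    h=cv2.cvtColor(c["image"],cv2.COLOR_BGR2HSV)[y0:y1,x0:x1]
    m=((h[...,0]<8)|(h[...,0]>172))&(h[...,1]>180)&(h[...,2]>60)
    v,u=np.nonzero(m);print(len(u));P.append([(u.mean()+x0,v.mean()+y0)])
print(P,tri(t,P[0],s,P[1])); q=sense();print(q["tcp_pos"],q["wrist_force"])
E
```

```text
73
88
[[(np.float64(301.56164383561645), np.float64(172.13698630136986))], [(np.float64(288.4886363636364), np.float64(209.7840909090909))]] [[0.60825496 0.04137444 0.09309254 0.0007422 ]]
[ 0.5576003  -0.0120229   0.22216176] [1.30779012 0.12068687 0.42996003]
```

Measured from two views, the pad stays at 93 mm, so the catch holds.

```bash
python3 -c "
from station import *
print(finish_job())"
```

```text
the job is handed in; nothing more can be done
None
```

I handed the job in at about 16 s: the four offcuts are in the tray (one stands on edge inside the wall), the brush is upright on its mat and released, and the lever is held down (pad measured at 93 mm); the judging result was not shown.

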